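# Fit the dish carrier on the shaker's drive studs

### The arm

A 6-joint arm with a two-finger parallel gripper is mounted at the origin on the work surface. World frame = base frame: x ahead of the robot, y to its left, z up, the work surface at z = 0. Lengths are in m, angles in rad, forces in N, time in s.
With the tool pointing down it reaches from about 0.425 to 0.95 m from the base axis. Payload 14.7 kg.
Tool frame: the origin (TCP) lies at the very end of the fingers, on their centre line; the grasp point (between the pads) lies 19 mm behind it (robot.grip_point_offset is the distance from the TCP to the grasp point, in m); z points along the fingers, y is the direction in which the jaws open and shut (so a half turn about z gives the same grasp; the last joint's range is limited). The gripper opens to 85 mm and grips with 20 to 120 N. Pads are 22 mm wide; open, the fingers measure 114 mm over their backs; the gripper's body (76 mm by 85 mm) begins 54 mm behind the grasp point. The pads swing forward as they close: fully open they stand 13 mm farther back than shut.
Start: joints at [-1.341, 0.48, 1.596, -0, 1.065, -0.047], TCP at [0.178, -0.625, 0.231] pointing down, gripper open.
Joint ranges: [-2.75, 2.75], [-0.82, 2.05], [0.23, 2.67], [-1.56, 4.7], [0.09, 2.69], [-2.92, 2.92]. Speed limits (rad/s): [1.89, 1.89, 2.39, 3.01, 3.01, 3.01].

### API

Orientations are given as a rotation vector (axis times angle).
In Python, from workcell import robot gives the robot as it stands.
- The arm moves only by the tool play_rows, never from a script. Its argument "targets" is a list of rows, each a list of 7 numbers: the shift along the tool's x, y, z as a fraction of full scale, then the turn, a rotation vector about the tool's x, y, z as a fraction of full scale, then the opening, from 0 (shut) to 1 (fully open). In form: [[dx, dy, dz, ax, ay, az, hand], ...]. A call has exactly 5 rows; each row shifts and turns the commanded pose from where the row before left it, along the tool's axes as they then stand; what a row does not reach is not made up. Full scale, the value 1, is 25 mm for a shift and 0.12 rad for a turn. A row lasts 1/10 s, in which the tool goes at most 50 mm and 8.59 degrees, less where a joint would pass 70% of its speed; a pose out of reach is approached as far as the arm can. A call with a number of a shift or a turn outside -1 to 1 is refused whole. A call with a gripper value outside its range is refused whole. The fingers move at their own pace and stop on an object; "squeeze" is the grip in N (left out, the last holds). Time passes only in rows, so rows that do not move let the fingers close, or fill a call up. It gives the time, the measured TCP pose, the force and the opening at its end, in the units of the state.
- robot.get_obs(): the state, without advancing time (a new reading comes with each control period).
- robot.camera(name): name is "scene" or "top" or "wrist"; returns the picture (420x560x3 uint8, blue, green, red); there is no depth.
- robot.camera_model(name): a dict with "intrinsics" (3x3 intrinsics, pixels), "k1" (the pictures are not rectified: a ray, as slopes to the right and down, at radius r is drawn at 1 + k1 r^2 times it, then the intrinsics apply), "T" (4x4, takes a point from camera to world coordinates). Camera axes: x right, y down, z forward; pixel columns grow to the right and rows downward; lengths in m; the calibration is good to about 2 mm. A picture is of the moment at which its call begins: read the wrist's pose just before it. camera_model takes no time and is no camera call; for the wrist camera it gives the pose at the moment of the call.
- robot.sign_off(): hands the job in, once; it reports no verdict.
The state is a dict: "time": time; "joints": joint angles; "qvel": joint speeds; "joint_efforts": joint torques, N m; "tool_pos": TCP position; "ee_rot": TCP orientation; "ft_force": force on the tool from outside, world axes, zero at the start; "torque": the same for the moment, N m; "finger_gap": finger opening in m.
Only numpy, scipy, OpenCV 4.12 (cv2) and the standard library are available. Lean on these libraries where they do the work, as an engineer would, in place of code of your own. Each camera call takes 0.05 s, during which the arm holds its last target. There are 200 camera calls.

### The job

Pick up the blue dish carrier by its white grip and fit it on the bench shaker: set it lightly on the drive head, turn it until its three holes match the three studs, and slide it down until it lies flat and fully home, then let go. The drive head is delicate: never lean on it with 2 kg or more, not even for a moment. Leave the bottle, the tip box and the culture dish where they stand.

Things in the scene. Friction and masses are not known exactly. Their poses are not given: they have to be found in the camera images.
- carrier_grip (a point): Middle of the white upright grip bar of the loose blue dish carrier (0.2 to 0.4 kg), on its axis, 36 mm above its underside; z up. The bar is 44 mm long along the carrier's x, 20 mm wide along its y, and ends 55 mm above the underside. The carrier is a flat lobed disc 10 mm thick, about 148 mm across, with three round black dish pads 2 mm proud of its top.
- carrier_base (a point): Centre of the carrier's underside, same axes. Three through holes 13 mm in diameter lie 46 mm from the axis: the first towards the carrier's +x, the others at 120 and 240 degrees, each between two dish pads. Any of the three ways round fits the shaker. Lying home, the underside is flat on the drive head's disc, this point at shaker_seat.
- carrier: The carrier as a whole; origin at the centre of its underside, same axes as carrier_grip.
- shaker_seat (a point): Centre of the flat top of the shaker's drive head, 94 mm above the bench; axes of the housing. The head is a dark steel disc 132 mm across with three upright studs 10 mm thick, 15.5 mm high (top 3.5 mm tapered), 46 mm from the axis, 120 degrees apart. It has stopped at any angle, which these axes do not show; a turn of 120 degrees passes one fit.
- shaker: Fixed white shaker, 240 x 210 x 70 mm, black panel to its -x; origin under its centre. A brake holds the head's angle (slips at 0.8 N m). The head rests on a vertical spring: it stays up below about 5 N (carrier's weight included), then sinks 1 mm per N to a hard stop at 10 mm. When the holes meet the studs as you turn under light load, it springs back up and the load falls away.
- bottle: Amber bottle, 64 mm across, 150 mm high, orange cap; origin at the centre of its underside. Leave alone.
- tipbox: Yellow pipette tip box 85 x 120 x 60 mm (x, y, z); origin at the centre of its underside. Leave alone.
- dish: Flat culture dish with a red lid, 92 mm across, 18 mm high; origin at the centre of its underside. Leave alone.
Not all that is in view belongs to the job. Of the things that look like the carrier, take the one that is farthest to the robot's left at the start.

How it is judged:
By the outcome, as a careful person would: the job done as asked, in the order asked, and still so for the second after the job is handed in, with the robot touching nothing.
It also fails if it takes over 64 s, if anything falls off the work surface, if the arm or the gripper's body presses on something with over 40 N, if the wrist force passes 120 N, or if a joint passes its speed limit or range.

## Working session

There is one attempt and no reset: what is moved stays moved. The work goes in short steps, Python scripts to look and compute and a tool call to move; the robot and the scene stay as the last step left them, time stands still between calls to the robot, and variables do not carry over. Pictures are saved under pics/ and viewed, about 8 in all and at most 12, crops included, and the job is handed in when it is done.

Besides the shell and the picture viewer there is one more tool, called after "Request:" as a command line: name --pt "numbers of a row" for each row, then --argument value for the rest. play_rows: Moves the arm, as the interface text tells. Shift numbers are shares of 25 mm and turn numbers shares of 0.12 rad, none past 1 either way. Its arguments: {"type":"object","properties":{"targets":{"type":"array"},"squeeze":{"type":"number"}},"required":["targets"]}

```bash
mkdir -p pics; ls; cat > h.py <<'E'
import numpy as np,cv2
from workcell import robot
from scipy.spatial.transform import Rotation as R
def ray(m,u,v):
    K=np.array(m["intrinsics"]);k=m["k1"]
    d=np.array([(u-K[0,2])/K[0,0],(v-K[1,2])/K[1,1]]);s=d.copy()
    for _ in range(20): s=d/(1+k*(s@s))
    T=np.array(m["T"]);return T[:3,3],T[:3,:3]@np.array([s[0],s[1],1])
def onz(m,u,v,z):
    o,r=ray(m,u,v);return o+r*(z-o[2])/r[2]
def proj(m,p):
    K=np.array(m["intrinsics"]);T=np.array(m["T"]);c=T[:3,:3].T@(np.array(p)-T[:3,3]);s=c[:2]/c[2];s=s*(1+m["k1"]*(s@s))
    return K[0,0]*s[0]+K[0,2],K[1,1]*s[1]+K[1,2]
E
python3 - <<'E'
from h import *
o=robot.get_obs();print(o)
for n in("top","scene"):
    m=robot.camera_model(n);print(n,np.round(m["T"],3).tolist(),m["intrinsics"],m["k1"])
    cv2.imwrite(f"pics/{n}0.png",robot.camera(n))
m=robot.camera_model("wrist");print(np.round(m["T"],3).tolist())
E
```

```text
pics
{'time': 0.0, 'joints': array([-1.34061183e+00,  4.80882511e-01,  1.59687874e+00, -6.41185724e-06,
        1.06508142e+00, -4.65690735e-02]), 'qvel': array([-5.27992217e-04, -2.21370657e-04, -1.11996299e-04,  2.29906771e-03,
       -4.02798036e-05, -4.63003752e-04]), 'joint_efforts': array([-3.67706103e-03, -9.50645614e+01, -4.30196249e+01, -4.97249748e-04,
        1.23965790e-02,  3.28601845e-05]), 'tool_pos': array([ 0.17754507, -0.62485126,  0.23063769]), 'ee_rot': array([-3.11032978e+00, -4.33170671e-01,  1.88708658e-04]), 'ft_force': array([-0.0564063 ,  0.57618016,  0.96819393]), 'torque': array([-0.02560983, -0.04034212,  0.02151974]), 'finger_gap': 0.08533732761877576}
top [[0.029, -0.998, 0.049, 0.495], [-1.0, -0.029, -0.002, 0.079], [0.003, -0.049, -0.999, 1.295], [0.0, 0.0, 0.0, 1.0]] [[457.8170815    0.         269.14230224]
 [  0.         457.8170815  213.03610856]
 [  0.           0.           1.        ]] -0.12103423121618258
scene [[0.124, 0.81, -0.573, 1.2], [0.992, -0.092, 0.084, 0.006], [0.016, -0.579, -0.816, 1.02], [0.0, 0.0, 0.0, 1.0]] [[463.84402181   0.         280.72341157]
 [  0.         463.84402181 213.79547718]
 [  0.           0.           1.        ]] -0.13795555958209885
[[0.273, -0.916, -0.293, 0.253], [-0.962, -0.26, -0.082, -0.604], [-0.001, 0.304, -0.953, 0.374], [0.0, 0.0, 0.0, 1.0]]
```

View pics/top0.png

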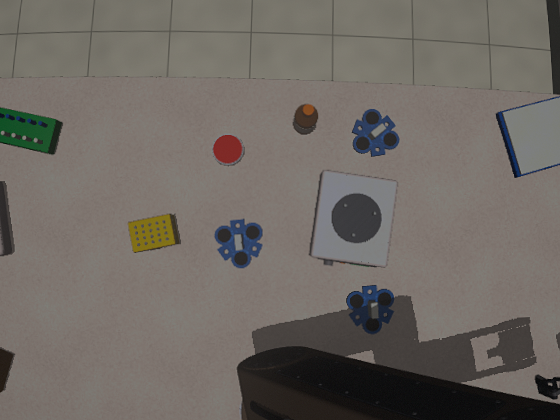

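View pics/scene0.png

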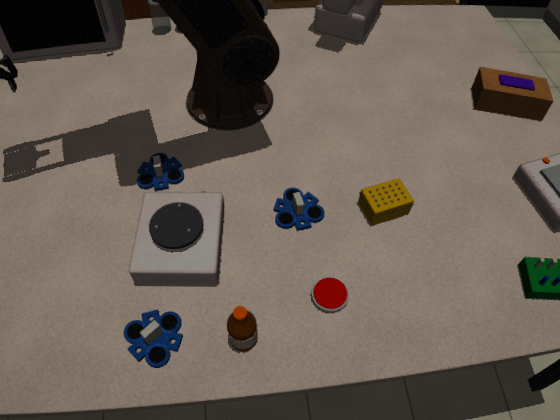

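Both views show three blue carriers. In the top view they are at (239,243), (376,132) and (371,308). Image left is world +y, so the leftmost is (239,243). The shaker head is at (356,218). Next is one enlarged crop of both.

```bash
python3 - <<'E'
from h import *
i=cv2.imread("pics/top0.png")
a=cv2.resize(i[208:278,204:274],(560,560),interpolation=cv2.INTER_CUBIC)[:, :]
b=cv2.resize(i[183:253,321:391],(560,560),interpolation=cv2.INTER_CUBIC)
c=np.hstack([a,b]);c=cv2.resize(np.clip(c*1.8,0,255).astype(np.uint8),(800,400));cv2.imwrite("pics/c1.png",c)
m=robot.camera_model("top")
for u,v,z in[(239,242,.055),(371,305,.055),(376,130,.055),(356,218,.094)]:print(onz(m,u,v,z))
E
```

```text
[0.47441224 0.15551832 0.055     ]
[ 0.31311498 -0.2075578   0.055     ]
[ 0.79372995 -0.21276271  0.055     ]
[ 0.54679643 -0.15306625  0.094     ]
```

View pics/c1.png

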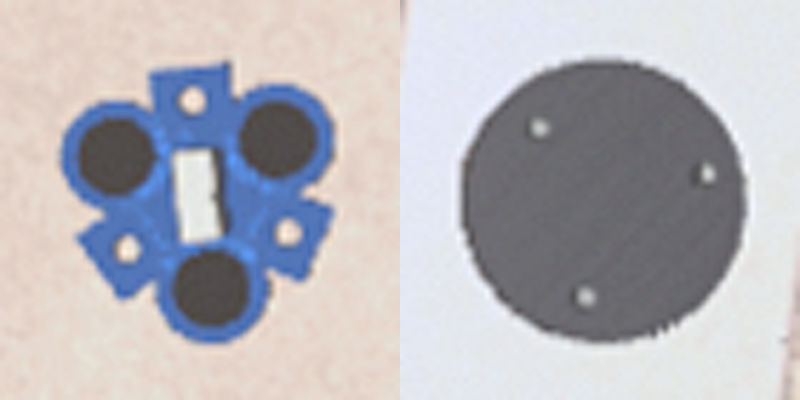

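The crop shows the carrier with holes at (193,99), (127,249) and (288,232). Its pads are at (116,157), (278,139) and (211,288), and its bar is at (197,195). On the head the studs are at (540,128), (707,174) and (587,296), and the disc centre is at (604,200).

```bash
python3 - <<'E'
from h import *
m=robot.camera_model("top")
f=lambda x,y,ox,oy,z:onz(m,(x+.5)/5.714-.5+ox,(y+.5)/5.714-.5+oy,z)
def rep(n,P):
    P=np.array(P);c=P.mean(0);d=P-c;a=np.degrees(np.arctan2(d[:,1],d[:,0]));print(n,c.round(4),np.linalg.norm(d[:,:2],axis=1).round(4),a.round(1),"mod120",(a%120).round(1))
rep("holes",[f(x,y,204,208,.010) for x,y in[(193,99),(127,249),(288,232)]])
rep("pads",[f(x,y,204,208,.012) for x,y in[(116,157),(278,139),(211,288)]])
rep("studs",[f(x-400,y,321,183,.1095) for x,y in[(540,128),(707,174),(587,296)]])
print("disc",f(204,200,321,183,.094),f(204-142,200,321,183,.094)-f(204+142,200,321,183,.094))
print("bar",f(197,195,204,208,.055), f(194,151,204,208,.055)-f(200,240,204,208,.055))
o=robot.get_obs();print(R.from_rotvec(o["ee_rot"]).as_matrix().round(3))
E
```

```text
holes [0.4753 0.1582 0.01  ] [0.0465 0.0461 0.046 ] [   7.6  128.1 -112.7] mod120 [7.6 8.1 7.3]
pads [0.4747 0.1586 0.012 ] [0.0459 0.0463 0.0459] [  68.   -52.3 -172.5] mod120 [68.  67.7 67.5]
studs [ 0.5477 -0.1543  0.1095] [0.046  0.0457 0.0455] [ 46.7 -73.7 166.9] mod120 [46.7 46.3 46.9]
disc [ 0.54790245 -0.15381479  0.094     ] [-0.00376051  0.13238381  0.        ]
bar [0.47510902 0.15807476 0.055     ] [0.04199482 0.00414669 0.        ]
[[ 0.962  0.273 -0.   ]
 [ 0.273 -0.962  0.001]
 [ 0.    -0.001 -1.   ]]
```

Request:
play_rows --pt "1 -0.6 0 0 0 0 1" --pt "1 -0.6 0 0 0 0 1" --pt "1 -0.6 0 0 0 0 1" --pt "1 -0.6 0 0 0 0 1" --pt "1 -0.6 0 0 0 0 1"

```text
time: 0.6
tool_pos: [0.278, -0.5178, 0.231]
ee_rot: [-3.111, -0.433, 0.0]
ft_force: [0.1, -0.3, -1.2]
finger_gap: 0.0852
```

Request:
play_rows --pt "1 -0.6 0 0 0 0 1" --pt "1 -0.6 0 0 0 0 1" --pt "1 -0.6 0 0 0 0 1" --pt "1 -0.6 0 0 0 0 1" --pt "1 -0.6 0 0 0 0 1"

```text
time: 1.1
tool_pos: [0.3777, -0.4116, 0.2311]
ee_rot: [-3.111, -0.433, 0.0]
ft_force: [-0.2, 0.3, -0.3]
finger_gap: 0.0855
```

Request:
play_rows --pt "1 -0.6 0 0 0 0 1" --pt "1 -0.6 0 0 0 0 1" --pt "1 -0.6 0 0 0 0 1" --pt "1 -0.6 0 0 0 0 1" --pt "1 -0.6 0 0 0 0 1"

```text
time: 1.6
tool_pos: [0.4775, -0.3053, 0.2311]
ee_rot: [-3.111, -0.433, 0.0]
ft_force: [0.4, 0.1, -0.7]
finger_gap: 0.0854
```

Request:
play_rows --pt "0.28 -1 0 0 0 0 1" --pt "0.28 -1 0 0 0 0 1" --pt "0.28 -1 0 0 0 0 1" --pt "0.28 -1 0 0 0 0 1" --pt "0.28 -1 0 0 0 0 1"

```text
time: 2.1
tool_pos: [0.4761, -0.1754, 0.2311]
ee_rot: [-3.111, -0.433, 0.001]
ft_force: [0.4, 0.3, 0.1]
finger_gap: 0.0853
```

Request:
play_rows --pt "0.28 -1 0 0 0 0 1" --pt "0.28 -1 0 0 0 0 1" --pt "0.28 -1 0 0 0 0 1" --pt "0.28 -1 0 0 0 0 1" --pt "0.28 -1 0 0 0 0 1"

```text
time: 2.6
tool_pos: [0.4756, -0.0457, 0.2312]
ee_rot: [-3.111, -0.433, 0.001]
ft_force: [-0.0, -0.2, 0.2]
finger_gap: 0.0852
```

Request:
play_rows --pt "0.28 -1 0 0 0 0 1" --pt "0.28 -1 0 0 0 0 1" --pt "0.28 -1 0 0 0 0 1" --pt "0.28 -1 0 0 0 0 1" --pt "0.28 -1 0 0 0 0 1"

```text
time: 3.1
tool_pos: [0.4751, 0.0842, 0.2312]
ee_rot: [-3.112, -0.433, 0.001]
ft_force: [-0.7, 0.0, -0.2]
finger_gap: 0.0853
```

Request:
play_rows --pt "0.28 -1 0 0 0 0 1" --pt "0.28 -1 0 0 0 0 1" --pt "0.2 -0.85 0 0 0 0 1" --pt "0 0 0.5 0 0 0.6 1" --pt "0 0 0.5 0 0 0.58 1"

```text
time: 3.6
tool_pos: [0.4741, 0.1576, 0.206]
ee_rot: [-3.134, -0.21, -0.001]
ft_force: [0.1, -0.4, 0.1]
finger_gap: 0.0854
```

```bash
cat > to.py <<'E'
from h import *
import sys
def to(p,yaw):
    o=robot.get_obs();M=R.from_rotvec(o["ee_rot"]).as_matrix();t=np.array(o["tool_pos"])
    y=np.degrees(np.arctan2(M[1,0],M[0,0]))
    print("t",round(o["time"],2),"pos",t.round(4),"yaw",y.round(2),"tilt",M[:2,2].round(4),"F",np.round(o["ft_force"],2),"Tz",np.round(o["torque"],2),"gap",round(o["finger_gap"],4),"j",np.round(o["joints"],2))
    print("units",(M.T@(np.array(p)-t)/.025).round(3),"az",round(np.radians(y-yaw)/.12,3))
if __name__=="__main__":
    a=list(map(float,sys.argv[1:]));to(a[:3],a[3])
E
python3 to.py .475 .1582 .018 7.7
python3 - <<'E'
from h import *
m=robot.camera_model("wrist");i=robot.camera("wrist")
np.save("wm.npy",m,allow_pickle=True);cv2.imwrite("pics/w1.png",i)
print(proj(m,[.475,.1582,.055]))
E
```

```text
t 3.6 pos [0.4741 0.1576 0.206 ] yaw 7.67 tilt [0.0004 0.0001] F [ 0.11 -0.37  0.05] Tz [-0.02  0.04 -0.03] gap 0.0854 j [0.26 0.3  1.96 0.   0.88 1.7 ]
units [ 0.034 -0.018  7.52 ] az -0.004
(np.float64(278.60030878810494), np.float64(193.6639181941993))
```

View pics/w1.png

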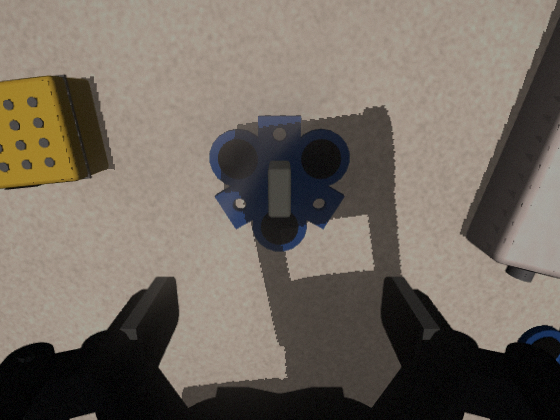

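The wrist view shows the same carrier below the open fingers. Its holes are at (280,134), (240,203) and (319,203), its pads at (238,158), (321,158) and (279,229), and its bar at (279,190).

```bash
python3 - <<'E'
from h import *
m=np.load("wm.npy",allow_pickle=True).item()
def rep(n,P):
    P=np.array(P);c=P.mean(0);d=P-c;a=np.degrees(np.arctan2(d[:,1],d[:,0]));print(n,c.round(4),np.linalg.norm(d[:,:2],axis=1).round(4),(a%120).round(1))
rep("holes",[onz(m,u,v,.01) for u,v in[(280,134),(240,203),(319,203)]])
rep("pads",[onz(m,u,v,.012) for u,v in[(238,158),(321,158),(279,229)]])
for v in(161,217):print(onz(m,279,v,.055))
i=cv2.imread("pics/w1.png");print(i[150:225:3,279].tolist())
E
```

```text
holes [0.4762 0.1574 0.01  ] [0.0451 0.0456 0.0453] [7.3 7.3 7.8]
pads [0.4749 0.1576 0.012 ] [0.0462 0.0465 0.0482] [66.3 68.8 67.3]
[0.50295992 0.16160383 0.055     ]
[0.45410464 0.1550511  0.055     ]
[[57, 45, 43], [50, 39, 35], [46, 32, 28], [46, 32, 29], [50, 53, 53], [45, 49, 50], [44, 51, 52], [65, 69, 71], [62, 67, 69], [63, 71, 72], [66, 71, 74], [67, 72, 73], [68, 73, 75], [66, 70, 72], [65, 70, 71], [65, 70, 72], [64, 69, 73], [63, 71, 72], [63, 67, 71], [64, 69, 72], [69, 76, 76], [63, 69, 71], [52, 59, 60], [24, 24, 25], [21, 23, 23]]
```

Request:
play_rows --pt "0.02 -0.01 1 0 0 0 1" --pt "0.02 0 1 0 0 0 1" --pt "0 0 1 0 0 0 1" --pt "0 0 1 0 0 0 1" --pt "0 0 1 0 0 0 1"

```text
time: 4.15
tool_pos: [0.4752, 0.1571, 0.0805]
ee_rot: [3.134, 0.214, 0.0]
ft_force: [0.5, 0.4, 0.0]
finger_gap: 0.0856
```

Request:
play_rows --pt "0 0 1 0 0 0 1" --pt "0 0 0.8 0 0 0 1" --pt "0 0 0.5 0 0 0 1" --pt "0 0 0.14 0 0 0 1" --pt "0 0 0 0 0 0 1"

```text
time: 4.65
tool_pos: [0.4752, 0.1572, 0.0203]
ee_rot: [3.134, 0.213, -0.001]
ft_force: [0.9, -0.7, 0.2]
finger_gap: 0.0854
```

Request:
play_rows --pt "0 0 0 0 0 0 0.15" --pt "0 0 0 0 0 0 0.15" --pt "0 0 0 0 0 0 0.15" --pt "0 0 0 0 0 0 0" --pt "0 0 0 0 0 0 0" --squeeze 40

```text
time: 5.15
tool_pos: [0.4754, 0.1573, 0.0207]
ee_rot: [-3.134, -0.212, -0.001]
ft_force: [-0.3, -1.0, 6.0]
finger_gap: 0.0194
```

Request:
play_rows --pt "0 0 0 0 0 0 0" --pt "0 0 0 0 0 0 0" --pt "0 0 0 0 0 0 0" --pt "0 0 0 0 0 0 0" --pt "0 0 0 0 0 0 0"

```text
time: 5.65
tool_pos: [0.4754, 0.1573, 0.0207]
ee_rot: [-3.134, -0.212, -0.001]
ft_force: [-1.3, -0.5, 8.5]
finger_gap: 0.0198
```

Request:
play_rows --pt "0 0 -0.2 0 0 0 0" --pt "0 0 -0.6 0 0 0 0" --pt "0 0 -1 0 0 0 0" --pt "0 0 -1 0 0 0 0" --pt "0 0 -1 0 0 0 0" --squeeze 60

```text
time: 6.15
tool_pos: [0.4748, 0.1571, 0.1163]
ee_rot: [3.134, 0.212, -0.001]
ft_force: [0.2, -0.1, -3.3]
finger_gap: 0.0192
```

Request:
play_rows --pt "0 0 -1 0 0 0 0" --pt "0 0 -1 0 0 0 0" --pt "0 0 -0.7 0 0 0 0" --pt "0 0 -0.3 0 0 0 0" --pt "0 0 0 0 0 0 0"

```text
time: 6.65
tool_pos: [0.4755, 0.1573, 0.191]
ee_rot: [-3.134, -0.212, -0.002]
ft_force: [-0.7, -0.3, -3.6]
finger_gap: 0.0191
```

Request:
play_rows --pt "0.05 0.5 0 0 0 0 0" --pt "0.1 1 0 0 0 0 0" --pt "0.1 1 0 0 0 0 0" --pt "0.1 1 0 0 0 0 0" --pt "0.1 1 0 0 0 0 0"

```text
time: 7.15
tool_pos: [0.5009, 0.0456, 0.189]
ee_rot: [3.134, 0.212, -0.003]
ft_force: [-0.1, 0.5, -2.8]
finger_gap: 0.0192
```

Request:
play_rows --pt "0.1 1 0 0 0 0 0" --pt "0.1 1 0 0 0 0 0" --pt "0.1 1 0 0 0 0 0" --pt "0.1 1 0 0 0 0 0" --pt "0.1 1 0 0 0 0 0"

```text
time: 7.65
tool_pos: [0.53, -0.0766, 0.1889]
ee_rot: [-3.134, -0.212, 0.003]
ft_force: [-0.8, 0.3, -3.1]
finger_gap: 0.0188
```

Request:
play_rows --pt "0.1 1 0 0 0 0 0" --pt "0.1 1 0 0 0 0 0" --pt "0.05 0.9 0 0 0 0 0" --pt "0 0.4 0 0 0 0 0" --pt "0 0 0 0 0 -0.5 0"

```text
time: 8.15
tool_pos: [0.5474, -0.1574, 0.189]
ee_rot: [-3.126, -0.304, 0.003]
ft_force: [1.4, 1.2, -3.5]
finger_gap: 0.0192
```

Request:
play_rows --pt "0 0 0 0 0 -0.9 0" --pt "0 0 0 0 0 -0.9 0" --pt "0 0 0 0 0 -0.9 0" --pt "0 0 0 0 0 -0.9 0" --pt "0 0 0 0 0 -0.5 0"

```text
time: 8.65
tool_pos: [0.5472, -0.1557, 0.1892]
ee_rot: [-2.954, -1.064, 0.002]
ft_force: [-0.0, -0.9, -3.6]
finger_gap: 0.0192
```

```bash
python3 to.py .5477 -.1545 .19 46.6; python3 - <<'E'
from h import *
m=robot.camera_model("top");i=robot.camera("top");cv2.imwrite("pics/top1.png",i)
w=robot.camera("wrist");cv2.imwrite("pics/w2.png",w)
a=cv2.resize(i[168:258,306:396],(400,400),interpolation=cv2.INTER_CUBIC)
a=np.clip(a*1.7,0,255).astype(np.uint8)
cv2.imwrite("pics/c2.png",np.hstack([a,cv2.resize(np.clip(w*1.7,0,255).astype(np.uint8),(400,300))[:,:] if 0 else np.vstack([cv2.resize(np.clip(w*1.7,0,255).astype(np.uint8),(400,300)),np.zeros((100,400,3),np.uint8)])]))
E
```

```text
t 8.65 pos [ 0.5472 -0.1557  0.1892] yaw 39.63 tilt [-0.0018  0.0006] F [-0.03 -0.95 -3.57] Tz [-0.06 -0.04  0.05] gap 0.0192 j [-0.33  0.42  1.83  0.    0.9   0.55]
units [ 0.046 -0.024 -0.031] az -1.014
```

View pics/c2.png

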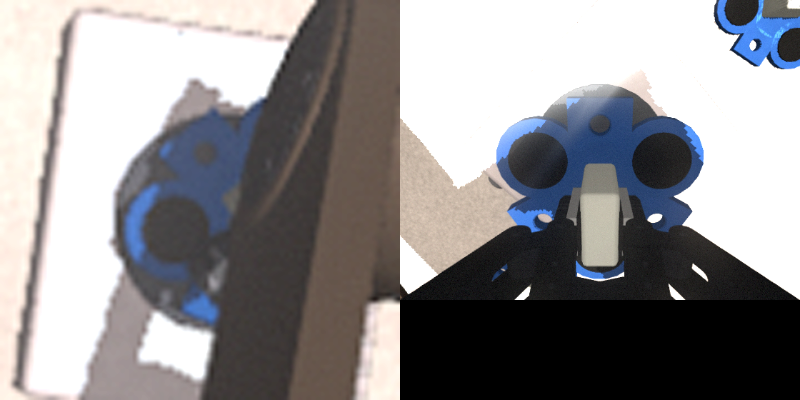

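The left half shows the carrier over the head, partly hidden by the arm. In the right half (wrist view) it is level in the fingers, with the front hole at (600,124), the side holes at (543,217) and (655,217), and the pads at (537,161) and (662,161).

```bash
python3 - <<'E'
from h import *
m=robot.camera_model("wrist");o=robot.get_obs();t=o["tool_pos"];M=R.from_rotvec(o["ee_rot"]).as_matrix()
for zc in(.1785,.1745):
  for n,z,P in[("holes",zc,[(600,124),(543,217),(655,217)]),("pads",zc+.002,[(537,161),(662,161)])]:
    Q=np.array([M.T@(onz(m,(u-400)*1.4,v*1.4,z)-t) for u,v in P])[:,:2]*1000
    print(zc,n,Q.round(1).tolist(),Q.mean(0).round(1))
E
```

```text
0.1785 holes [[46.7, 0.5], [-19.3, -39.4], [-19.2, 39.0]] [2.7 0. ]
0.1785 pads [[23.1, -39.8], [23.1, 40.1]] [23.1  0.1]
0.1745 holes [[45.9, 0.5], [-21.8, -40.4], [-21.8, 40.0]] [0.8 0. ]
0.1745 pads [[21.6, -40.9], [21.7, 41.2]] [21.6  0.1]
```

Request:
play_rows --pt "0.02 -0.01 0.5 0 0 0.38 0" --pt "0 0 0.7 0 0 0 0" --pt "0 0 0.6 0 0 0 0" --pt "0 0 0.3 0 0 0 0" --pt "0 0 0 0 0 0 0"

```text
time: 9.25
tool_pos: [0.5474, -0.1551, 0.1366]
ee_rot: [-2.981, -0.988, 0.003]
ft_force: [-0.1, 0.4, -2.6]
finger_gap: 0.0193
```

Request:
play_rows --pt "0 0 0.04 0 0 0 0" --pt "0 0 0.04 0 0 0 0" --pt "0 0 0.02 0 0 0 0" --pt "0 0 0 0 0 0 0" --pt "0 0 0 0 0 0 0"

```text
time: 9.75
tool_pos: [0.5484, -0.1554, 0.1356]
ee_rot: [2.981, 0.991, 0.0]
ft_force: [-0.6, -0.4, -2.7]
finger_gap: 0.0194
```

```bash
python3 to.py .5477 -.155 .13 37
```

```text
t 9.75 pos [ 0.5484 -0.1554  0.1356] yaw 36.76 tilt [ 0.0003 -0.0001] F [-0.57 -0.41 -2.69] Tz [-0.01  0.    0.04] gap 0.0194 j [-0.33  0.49  1.87 -0.    0.78  0.6 ]
units [-0.013 -0.027  0.222] az -0.035
```

Request:
play_rows --pt "0 0 0.04 0 0 0 0" --pt "0 0 0.04 0 0 0 0" --pt "0 0 0.02 0 0 0 0" --pt "0 0 0 0 0 0 0" --pt "0 0 0 0 0 0 0"

```text
time: 10.25
tool_pos: [0.5482, -0.1553, 0.1327]
ee_rot: [-2.981, -0.991, 0.0]
ft_force: [0.3, 0.3, -4.2]
finger_gap: 0.0195
```

Request:
play_rows --pt "0 0 0.04 0 0 0 0" --pt "0 0 0.02 0 0 0 0" --pt "0 0 0 0 0 0 0" --pt "0 0 0 0 0 0 0" --pt "0 0 0 0 0 0 0"

```text
time: 10.75
tool_pos: [0.5483, -0.1553, 0.1313]
ee_rot: [-2.981, -0.991, -0.0]
ft_force: [-0.3, -0.9, -2.2]
finger_gap: 0.019
```

Request:
play_rows --pt "-0.01 -0.02 0.02 0 0 0 0" --pt "0 0 0.02 0 0 0 0" --pt "0 0 0 0 0 0 0" --pt "0 0 0 0 0 0 0" --pt "0 0 0 0 0 0 0"

```text
time: 11.25
tool_pos: [0.5477, -0.155, 0.1303]
ee_rot: [-2.981, -0.991, 0.0]
ft_force: [-0.5, -0.5, -1.7]
finger_gap: 0.0194
```

Request:
play_rows --pt "0 0 0.02 0 0 0 0" --pt "0 0 0.02 0 0 0 0" --pt "0 0 0 0 0 0 0" --pt "0 0 0 0 0 0 0" --pt "0 0 0 0 0 0 0"

```text
time: 11.75
tool_pos: [0.5477, -0.1551, 0.1294]
ee_rot: [2.981, 0.991, 0.0]
ft_force: [-2.1, 0.8, 3.1]
finger_gap: 0.0192
```

Contact at about 6 N total load. Now turning towards the match.

Request:
play_rows --pt "0 0 0 0 0 -0.2 0" --pt "0 0 0 0 0 -0.2 0" --pt "0 0 0 0 0 -0.2 0" --pt "0 0 0 0 0 -0.2 0" --pt "0 0 0 0 0 0 0"

```text
time: 12.25
tool_pos: [0.548, -0.1552, 0.1293]
ee_rot: [2.929, 1.135, 0.0]
ft_force: [0.8, 0.6, 1.2]
finger_gap: 0.0192
```

```bash
python3 to.py .5477 -.155 .1294 46.6
```

```text
t 12.25 pos [ 0.548  -0.1552  0.1293] yaw 42.35 tilt [ 0.0004 -0.0002] F [0.79 0.65 1.19] Tz [-0.06 -0.18  0.06] gap 0.0192 j [-0.33  0.49  1.88 -0.    0.77  0.5 ]
units [-0.003 -0.012 -0.002] az -0.619
```

Request:
play_rows --pt "0 0 0 0 0 -0.15 0" --pt "0 0 0 0 0 -0.15 0" --pt "0 0 0 0 0 -0.1 0" --pt "0 0 0 0 0 0 0" --pt "0 0 0 0 0 0 0"

```text
time: 12.75
tool_pos: [0.5476, -0.155, 0.1292]
ee_rot: [-2.902, -1.202, 0.0]
ft_force: [-0.9, -1.4, -2.8]
finger_gap: 0.0193
```

Request:
play_rows --pt "0 0 0 0 0 -0.1 0" --pt "0 0 0 0 0 -0.1 0" --pt "0 0 0 0 0 0 0" --pt "0 0 0 0 0 0 0" --pt "0 0 0 0 0 0 0"

```text
time: 13.25
tool_pos: [0.5477, -0.1551, 0.1293]
ee_rot: [-2.888, -1.237, 0.0]
ft_force: [-0.1, -0.2, -2.6]
finger_gap: 0.0196
```

```bash
python3 to.py .5477 -.155 .1294 46.6
```

```text
t 13.25 pos [ 0.5477 -0.1551  0.1293] yaw 46.38 tilt [-0.0001  0.    ] F [-0.1  -0.19 -2.59] Tz [0.   0.01 0.01] gap 0.0196 j [-0.33  0.49  1.88  0.    0.77  0.43]
units [ 0.001 -0.003 -0.005] az -0.032
```

The load fell away, so the holes match the studs. Sliding down slowly.

Request:
play_rows --pt "0 0 0.04 0 0 0 0" --pt "0 0 0.04 0 0 0 0" --pt "0 0 0.04 0 0 0 0" --pt "0 0 0 0 0 0 0" --pt "0 0 0 0 0 0 0"

```text
time: 13.75
tool_pos: [0.5477, -0.1551, 0.1263]
ee_rot: [-2.888, -1.237, 0.0]
ft_force: [0.3, -0.6, -2.5]
finger_gap: 0.0193
```

```bash
python3 to.py .5477 -.155 .1145 46.6
```

```text
t 13.75 pos [ 0.5477 -0.1551  0.1263] yaw 46.39 tilt [-0.0001  0.    ] F [ 0.28 -0.59 -2.51] Tz [-0.03 -0.01  0.02] gap 0.0193 j [-0.33  0.5   1.88  0.    0.76  0.43]
units [ 0.001 -0.003  0.47 ] az -0.031
```

Request:
play_rows --pt "0 0 0.04 0 0 -0.03 0" --pt "0 0 0.04 0 0 0 0" --pt "0 0 0.04 0 0 0 0" --pt "0 0 0.04 0 0 0 0" --pt "0 0 0 0 0 0 0"

```text
time: 14.25
tool_pos: [0.5476, -0.155, 0.1221]
ee_rot: [-2.885, -1.242, 0.0]
ft_force: [1.0, -0.4, -3.3]
finger_gap: 0.0191
```

Request:
play_rows --pt "0 0 0.04 0 0 0 0" --pt "0 0 0.04 0 0 0 0" --pt "0 0 0.04 0 0 0 0" --pt "0 0 0.04 0 0 0 0" --pt "0 0 0 0 0 0 0"

```text
time: 14.75
tool_pos: [0.5477, -0.155, 0.1181]
ee_rot: [-2.885, -1.242, 0.0]
ft_force: [0.6, 0.4, -3.0]
finger_gap: 0.0193
```

Request:
play_rows --pt "0 0 0.04 0 0 0 0" --pt "0 0 0.04 0 0 0 0" --pt "0 0 0.02 0 0 0 0" --pt "0 0 0 0 0 0 0" --pt "0 0 0 0 0 0 0"

```text
time: 15.25
tool_pos: [0.5478, -0.1551, 0.1158]
ee_rot: [-2.885, -1.242, -0.0]
ft_force: [1.2, 0.7, -3.6]
finger_gap: 0.019
```

Request:
play_rows --pt "0 0 0.02 0 0 0 0" --pt "0 0 0.02 0 0 0 0" --pt "0 0 0 0 0 0 0" --pt "0 0 0 0 0 0 0" --pt "0 0 0 0 0 0 0"

```text
time: 15.75
tool_pos: [0.5478, -0.1551, 0.1148]
ee_rot: [2.885, 1.242, 0.0]
ft_force: [0.0, 0.8, -3.0]
finger_gap: 0.0192
```

Request:
play_rows --pt "0 0 0.02 0 0 0 0" --pt "0 0 0.02 0 0 0 0" --pt "0 0 0 0 0 0 0" --pt "0 0 0 0 0 0 0" --pt "0 0 0 0 0 0 0"

```text
time: 16.25
tool_pos: [0.5479, -0.1551, 0.1139]
ee_rot: [2.885, 1.242, 0.0]
ft_force: [-1.4, -0.5, 2.7]
finger_gap: 0.0196
```

Seated: the force rose 15.6 mm below the stud-top contact, which matches the stud height. Releasing now.

Request:
play_rows --pt "0 0 0 0 0 0 0.4" --pt "0 0 0 0 0 0 0.7" --pt "0 0 0 0 0 0 0.8" --pt "0 0 0 0 0 0 0.8" --pt "0 0 0 0 0 0 0.8"

```text
time: 16.75
tool_pos: [0.5477, -0.1551, 0.1137]
ee_rot: [-2.885, -1.242, 0.0]
ft_force: [0.4, -0.7, 0.2]
finger_gap: 0.0685
```

Request:
play_rows --pt "0 0 -0.2 0 0 0 0.8" --pt "0 0 -0.6 0 0 0 0.8" --pt "0 0 -1 0 0 0 0.8" --pt "0 0 -1 0 0 0 0.8" --pt "0 0 -1 0 0 0 0.8"

```text
time: 17.25
tool_pos: [0.5476, -0.155, 0.2101]
ee_rot: [2.885, 1.242, -0.0]
ft_force: [-0.2, -0.4, 0.1]
finger_gap: 0.068
```

Request:
play_rows --pt "-1 0 -1 0 0 0 0.8" --pt "-1 0 -0.5 0 0 0 0.8" --pt "-1 0 0 0 0 0 0.8" --pt "0 0 0 0 0 0 0.8" --pt "0 0 0 0 0 0 0.8"

```text
time: 17.75
tool_pos: [0.4961, -0.2098, 0.2467]
ee_rot: [2.886, 1.241, 0.001]
ft_force: [0.2, 0.1, -0.3]
finger_gap: 0.0682
```

```bash
python3 to.py .5477 -.155 .1145 46.6; python3 - <<'E'
from h import *
m=robot.camera_model("wrist");np.save("wm3.npy",m,allow_pickle=True)
w=robot.camera("wrist");cv2.imwrite("pics/w3.png",np.clip(w*1.5,0,255).astype(np.uint8))
cv2.imwrite("pics/s3.png",np.clip(cv2.resize(robot.camera("scene")[160:310,100:300],(800,600),interpolation=cv2.INTER_CUBIC)*1.4,0,255).astype(np.uint8))
E
```

```text
t 17.75 pos [ 0.4961 -0.2098  0.2467] yaw 46.52 tilt [ 0.0005 -0.0001] F [ 0.22  0.06 -0.33] Tz [-0.04 -0.01  0.07] gap 0.0682 j [-0.46  0.31  1.83  0.    1.    0.3 ]
units [ 3.007 -0.013  5.287] az -0.011
```

View pics/w3.png

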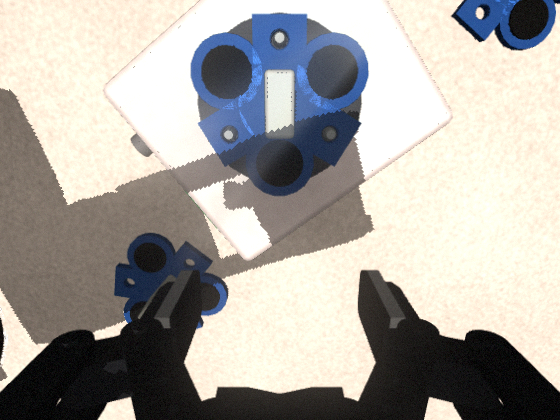

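View pics/s3.png

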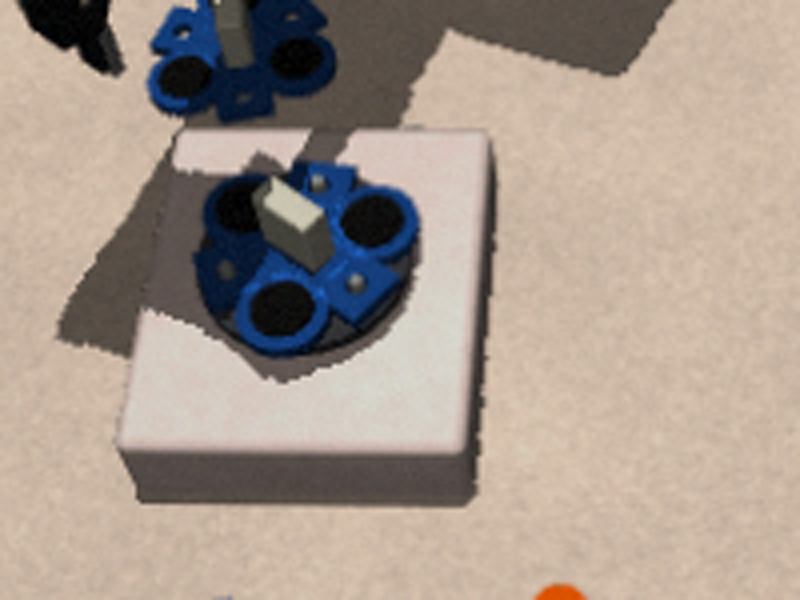

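The wrist view shows a stud in each of the three holes, at (280,38), (229,135) and (330,134). The scene view shows the carrier lying flat on the disc, clear of the gripper.

```bash
python3 - <<'E'
from h import *
m=np.load("wm3.npy",allow_pickle=True).item()
for n,z,P in[("pads",.106,[(228,69),(332,71),(280,163)]),("holes",.104,[(280,38),(229,135),(330,134)])]:
    Q=np.array([onz(m,u,v,z) for u,v in P]);print(n,Q.mean(0).round(4),np.linalg.norm(Q-Q.mean(0),axis=1).round(4))
print(robot.sign_off())
E
```

```text
pads [ 0.5489 -0.1553  0.106 ] [0.0458 0.0451 0.0468]
holes [ 0.5479 -0.1558  0.104 ] [0.0467 0.0467 0.0461]
the job is handed in; nothing more can be done
None
```

The leftmost blue carrier is now fitted on the shaker and released, and the job is handed in at about 18 s of the 64 s allowed.

- **Fit:** I gripped it by the white bar and set it on the stud tips at about 6 N total load. I then turned it about 10° until the load dropped away and slid it down 15.6 mm, which matches the stud height.
- **Load on the head:** the highest total I read was about 6 N, against the limit of about 20 N. Force was only reported at the end of each half-second move, so a brief peak in between would not show.
- **Last checks:** the closing pictures show a stud in each of the three holes and the carrier lying flat. With the top assumed at its seated height, the wrist camera put its centre within about 1–2 mm of the seat, and the spacing of pads and holes came out at 45–47 mm against 46 mm. The gripper was clear and touching nothing.
- **Disagreement:** the top camera read about 1 mm too far in y compared with the arm, and I corrected for that when placing.
- **Other items:** the arm never went near the bottle, tip box or culture dish. I did not measure their positions again at the end.

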